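# Shift the drive test stand into high gear

### The arm

A 6-joint arm with a two-finger parallel gripper is mounted at the origin on the work surface. World frame = base frame: x ahead of the robot, y to its left, z up, the work surface at z = 0. Lengths are in m, angles in rad, forces in N, time in s.
With the tool pointing down it reaches from about 0.3 to 0.875 m from the base axis. Payload 6.4 kg.
Tool frame: the origin (TCP) lies at the very end of the fingers, on their centre line; the grasp point (between the pads) lies 19 mm behind it; z points along the fingers, y is the direction in which the jaws open and shut (so a half turn about z gives the same grasp; the last joint's range is limited). The gripper opens to 85 mm and grips with 20 to 120 N. Pads are 22 mm wide; open, the fingers measure 114 mm over their backs; the gripper's body (76 mm by 85 mm) begins 54 mm behind the grasp point. The pads swing forward as they close: fully open they stand 13 mm farther back than shut.
Start: joints at [-1.483, 0.181, 1.607, -0, 1.354, -0.206], TCP at [0.167, -0.55, 0.231] pointing down, gripper open.
Joint ranges: [-2.99, 2.99], [-0.89, 2.07], [0.3, 2.58], [-1.14, 4.28], [0, 2.63], [-3.12, 3.12]. Speed limits (rad/s): [2.57, 2.57, 3.01, 3.14, 3.14, 3.14].

### API

Orientations are given as a unit quaternion [w, x, y, z].
In Python, from bench import * gives the robot as it stands.
- The arm moves only by the tool arm_command, never from a script. Its argument "motion" is text: rows parted by semicolons, each of 7 numbers parted by spaces: the shift along the tool's x, y, z in units of 0.2 m (1.0 is 0.2 m), then the turn, a rotation vector about the tool's x, y, z in units of 60 degrees (1.0 is 60 degrees), then the opening, from 0 (shut) to 1 (fully open). In form: tx ty tz ax ay az grip; .... A call has 1 to 10 rows; each row shifts and turns the pose as measured when the row begins, along the tool's axes as they then stand; what a row does not reach is not made up. A row lasts 1/12 s, in which the tool goes at most 41.7 mm and 7.16 degrees, less where a joint would pass 70% of its speed; a pose out of reach is approached as far as the arm can. A call with a number of a shift or a turn outside -1 to 1 is refused whole. A call with a gripper value outside its range is refused whole. The fingers move at their own pace and stop on an object; the grip force is fixed at half the most. Time passes only in rows, so rows that do not move let the fingers close. It gives the time, the measured TCP pose, the force and the opening at its end, in the units of the state.
- get_obs(): the state, without advancing time (a new reading comes with each control period).
- camera(name): name is "side" or "top"; returns a dict with "img" (384x512x3 uint8, red, green, blue), "intrinsics" (3x3 intrinsics, pixels), "pose" (4x4, takes a point from camera to world coordinates). Camera axes: x right, y down, z forward; pixel columns grow to the right and rows downward; lengths in m; the calibration is good to about 2 mm. A picture is of the moment at which its call begins. There is no depth.
- hand_in(): hands the job in, once; it reports no verdict.
Trained networks look in the newest picture that a camera, given by its name, has taken for a name from the list of things; names that differ only in an ending like _2 or _b are one class to them, and where a whole thing is asked for, a point or a joint stands for the part that bears it (a point fixed in the world has none). Each returns a list of dicts, best first, with "conf" (0 to 1); they miss things now and then, are a little off and sometimes report something else, mostly with a low value. They report only what shows in the picture. A call takes as long as a camera call.
- search_frame(camera, target): "box" ([left, top, right, bottom] in pixels, round what is visible of it).
The state is a dict: "time_s": time; "q": joint angles; "dq": joint speeds; "joint_efforts": joint torques, N m; "eef_pos": TCP position; "eef_rot": TCP orientation; "wrist_force": force on the tool from outside, world axes, zero at the start; "torque": the same for the moment, N m; "opening": opening from 0.0 (shut) to 1.0 (fully open).
Only numpy, scipy, OpenCV 4.12 (cv2) and the standard library are available. Lean on these libraries where they do the work, as an engineer would, in place of code of your own. Each camera call takes 0.05 s, during which the arm holds its last target.

### The job

Put the gearbox of the motor test stand into high gear, the position marked on its lid by the tag with two bars. First throw the clutch lever right over towards the motor, so that the gears are not under drive, and leave it there; then lift the black sprung selector knob, turn its pointer to the two-bar tag and let it drop fully home. The gears do not line up exactly with their tags, so feel a little to either side for the drop; do not force the knob, and leave the things lying about where they are.

Things in the scene. Friction and masses are not known exactly. Their poses are not given: they have to be found in the camera images.
- drive_stand: Bolted-down test stand: base plate 230 x 420 x 12 mm; along its y axis a brake disc (-y end), grey gearbox, round clutch bell, finned motor (+y end, to y = 0.25). Origin on the table straight below the selector knob's axis, z up, x away from the robot. Lid 136 mm square about that axis, top z = 0.129; brass plug 18 mm wide, 12 high on it at (0.048, 0.030). Motor's terminal box top z = 0.138.
- clutch_lever (a joint): Clutch lever: steel rod with a black ball, on the front (-x side) of the clutch bell. 0 = clutch in (leans 0.44 rad to the gearbox), 0.88 = out, its end stop (leans 0.44 rad to the motor, +y of the stand). Starts at 0 to 0.1. Stays where put; takes about 3 N at the ball. Its axis is parallel to the stand's x through the stand's point (-0.064, 0.095, 0.075).
- clutch_ball (a point): Centre of the lever's black ball, 26 mm across, 80 mm from the lever's axis (a 9 mm rod below it).
- selector_lift (a joint): How far the knob is pulled up (m): 0 = fully home, 0.010 = upper stop. A spring and its weight pull it down, about 10 N at home, 13 N at the stop. From 0.006 up, the dog (square pin) under it is clear of the slots of the detent ring; let down off a slot, the knob rests on the ring at about 0.006, not home, and drops if then turned over the slot.
- selector_knob (a joint): Knob angle (rad): 0 = pointer at neutral (to -x of the stand), a wide slot, where it starts within 0.05. Positive = counter-clockwise from above: about +1.05 at the -y side tag, -1.05 at the +y side tag; limits 1.42 either way. Turns easily, but only when lifted. Each gear's slot is up to 0.21 rad short of or past its tag, unseen, and lets the knob drop within 0.04 rad of its middle.
- knob_grip (a point): Grip point of the selector knob, on its axis, 164 mm above the table when home. Knob: black disc 62 mm wide, 6 mm thick, with an upright bar 50 mm long, 14 mm thick, 36 mm high (12 mm above this point, 24 mm below, down to the disc); a pointed nose and a white line on top mark the pointer's end. Axes turn with the knob: bar along x, pointer to -x, flat sides facing +y and -y.
- knob_pointer (a point): Tip of the knob's pointer, 29 mm from the knob's axis, at the height of the grip point.
- selector_dog: Square steel dog (pin) 8 mm wide, fixed under the knob's disc below the pointer, 22 mm from the axis, unseen; it enters the detent ring's slots 6 mm deep. Its origin is on the knob's axis at the disc's underside.
- tag_low: Low-gear tag: round white disc 25 mm across, 2 mm thick, on the gearbox lid, with ONE raised black bar. Origin at the centre of its underside. The two tags lie 48 mm from the knob's axis, 1.05 rad to either side of neutral; which is on which side differs.
- tag_high: High-gear tag: a square white plate, 23 x 23 mm, 2 mm thick, on the gearbox lid, with TWO raised black bars. Origin at the centre of its underside.
- screwdriver: A screwdriver, 170 mm long, lying on the table in front of the stand. It is not part of the job and stays where it is. Its origin is at its underside.
- spanner: A small spanner, 120 mm long, lying on the stand's base plate in front of the gearbox. It is not part of the job and stays where it is. Its origin is at its underside.
- wood_gear: A laser-cut plywood gear, 70 mm across and 6 mm thick, flat on the table in front of the stand. It is not part of the job and stays where it is. Its origin is at its underside.
- coupling: A turned aluminium coupling half, 32 mm across and 26 mm high, standing on the base plate in front of the motor. It is not part of the job and stays where it is. Its origin is at its underside.
- stepper: A small square motor, 42 x 42 x 35 mm with a shaft pointing up, on the table near the brake-disc end of the stand. It is not part of the job and stays where it is. Its origin is at its underside.
- screw_tub: A black plastic bowl, 70 mm across and 35 mm high, on the table near the brake-disc end. It is not part of the job and stays where it is. Its origin is at its underside.
- tape_roll: A roll of paper tape, 70 mm across and 19 mm high, on the table beyond the motor's end. It is not part of the job and stays where it is. Its origin is at its underside.
- glue_stick: A glue stick, 27 mm across and 92 mm high, standing on the table beyond the motor's end. It is not part of the job and stays where it is. Its origin is at its underside.

How it is judged:
By the outcome, as a careful person would: the job done as asked, in the order asked, and still so for the second after the job is handed in, with the robot touching nothing.
It also fails if it takes over 54 s, if anything falls off the work surface, if the arm or the gripper's body presses on something with over 40 N, if the wrist force passes 120 N, or if a joint passes its speed limit or range.

## Working session

There is one attempt and no reset: what is moved stays moved. The work goes in short steps, Python scripts to look and compute and a tool call to move; the robot and the scene stay as the last step left them, time stands still between calls to the robot, and variables do not carry over. Pictures are saved under pics/ and viewed, and the job is handed in when it is done.

Besides the shell and the picture viewer there is one more tool, called after ">>>" by a JSON object that holds its "api" and its "payload", one argument or row to a line. arm_command: Moves the arm, as the interface text tells. Shifts and turns lie within -1 to 1; 1 stands for 0.2 m of shift or 60 degrees of turn. Its arguments: {"type":"object","properties":{"motion":{"type":"string"}},"required":["motion"]}

```bash
ls; mkdir -p pics; python3 - <<'E'
from bench import *
import cv2
o=get_obs()
for k,v in o.items(): print(k,v)
for c in ("side","top"):
    d=camera(c); cv2.imwrite(f"pics/{c}0.png",d["img"][:,:,::-1]); print(c,d["intrinsics"],d["pose"])
    for n in ("drive_stand","clutch_ball","clutch_lever","knob_grip","knob_pointer","selector_knob","tag_low","tag_high","screwdriver","spanner","coupling","wood_gear","glue_stick","stepper"):
        print(n,[( [int(x) for x in r["box"]],round(r["conf"],2)) for r in search_frame(c,n)[:3]])
E
```

```text
pics
time_s 0.0
q [-1.48329323e+00  1.81542977e-01  1.60797776e+00 -6.52044292e-06
  1.35382386e+00 -2.06267247e-01]
dq [ 0.00064663  0.00015138 -0.0007303  -0.00053911 -0.00151521  0.00205658]
joint_efforts [ 2.50314188e-03 -4.44875157e+01 -3.51331544e+01 -2.17566567e-04
  8.97282560e-03  6.76259177e-06]
eef_pos [ 0.16648288 -0.54980138  0.23039769]
eef_rot [-8.74615757e-04  9.89231272e-01  1.46358202e-01  4.88088451e-05]
wrist_force [-0.03448311  0.44094739 -0.05574673]
torque [-0.03054049  0.0511902  -0.04707689]
opening 0.9973641315910973
side [[364.06866243   0.         248.8894253 ]
 [  0.         364.06866243 194.43401763]
 [  0.           0.           1.        ]] [[-0.83575439 -0.38061669  0.3957847   0.19767783]
 [-0.54907055  0.58716617 -0.59477509  0.60793101]
 [-0.00601006 -0.71439962 -0.69971213  0.80291168]
 [ 0.          0.          0.          1.        ]]
drive_stand [([137, 161, 297, 301], 0.6)]
clutch_ball [([137, 161, 301, 304], 0.62), ([218, 200, 237, 231], 0.18)]
clutch_lever [([219, 198, 238, 229], 0.51)]
knob_grip [([219, 167, 246, 186], 0.8), ([255, 160, 274
[... 979 characters left out ...]
ver [([210, 172, 228, 184], 0.62)]
knob_grip [([240, 144, 263, 173], 0.65), ([246, 200, 289, 215], 0.61)]
knob_pointer [([239, 146, 268, 172], 0.79), ([238, 145, 264, 172], 0.44)]
selector_knob [([242, 143, 263, 172], 0.69), ([198, 219, 219, 245], 0.16)]
tag_low [([240, 146, 268, 168], 0.5), ([319, 186, 332, 203], 0.19)]
tag_high [([229, 159, 241, 173], 0.51), ([129, 108, 145, 128], 0.32), ([260, 238, 294, 247], 0.25)]
screwdriver [([233, 237, 295, 249], 0.75), ([211, 174, 226, 182], 0.31)]
spanner [([247, 198, 290, 216], 0.52)]
coupling []
wood_gear [([197, 220, 221, 243], 0.71), ([262, 237, 295, 247], 0.37)]
glue_stick [([124, 109, 144, 127], 0.71), ([248, 197, 287, 215], 0.49)]
stepper []
```

```bash
python3 - <<'E'
import cv2
a=cv2.imread("pics/top0.png"); cv2.imwrite("pics/top0c.png",cv2.resize(a[95:260,110:350],None,fx=3.3,fy=3.3,interpolation=cv2.INTER_CUBIC))
a=cv2.imread("pics/side0.png"); cv2.imwrite("pics/side0c.png",cv2.resize(a[140:310,100:320],None,fx=3.5,fy=3.5,interpolation=cv2.INTER_CUBIC))
E
```

```text
(no output)
```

View pics/top0c.png

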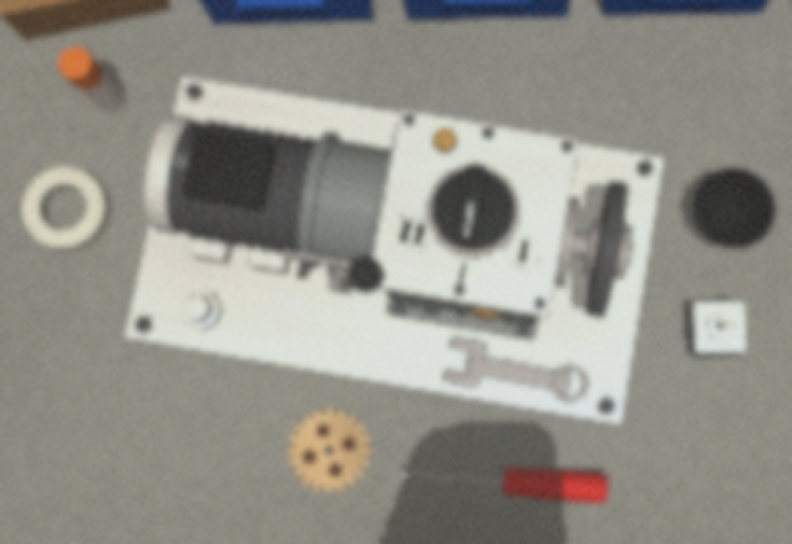

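View pics/side0c.png

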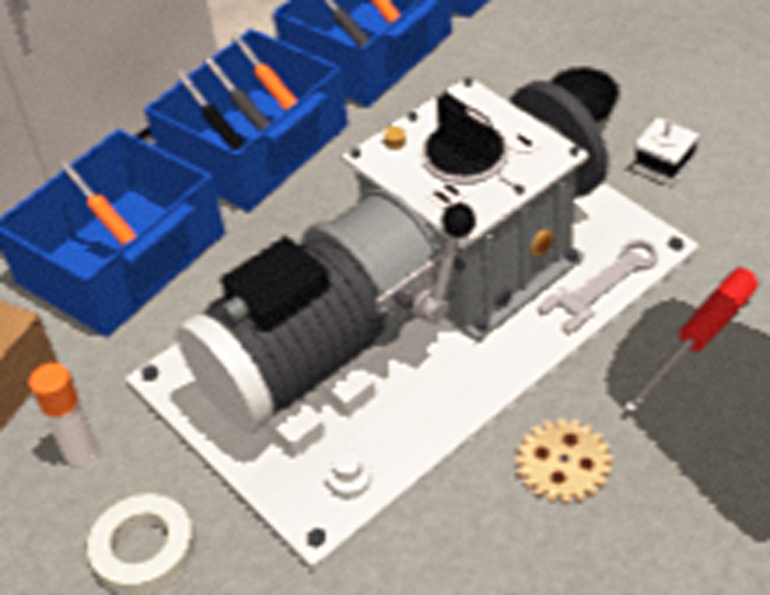

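```bash
python3 - <<'E'
import cv2
a=cv2.imread("pics/top0.png"); cv2.imwrite("pics/top0d.png",cv2.resize(a[120:200,200:300],None,fx=7,fy=7,interpolation=cv2.INTER_CUBIC))
a=cv2.imread("pics/side0.png"); cv2.imwrite("pics/side0d.png",cv2.resize(a[155:240,190:280],None,fx=7,fy=7,interpolation=cv2.INTER_CUBIC))
E
```

```text
(no output)
```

View pics/top0d.png

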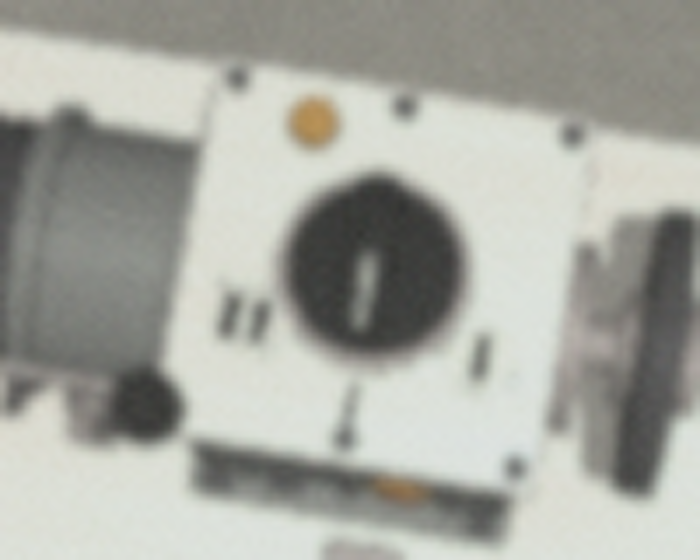

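View pics/side0d.png

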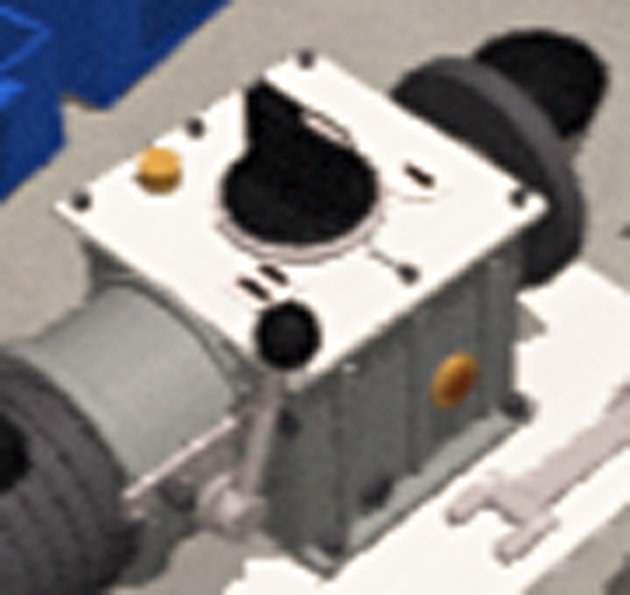

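```bash
cat > h.py <<'E'
from bench import *
import numpy as np, cv2
from scipy.optimize import least_squares
from scipy.spatial.transform import Rotation as R
def proj(d,p):
    T=np.linalg.inv(d["pose"]); p=np.atleast_2d(p); c=p@T[:3,:3].T+T[:3,3]; u=c@d["intrinsics"].T; return u[:,:2]/u[:,2:]
def s2w(P,p):
    p=np.atleast_2d(p); c,s=np.cos(P[2]),np.sin(P[2])
    return np.c_[P[0]+c*p[:,0]-s*p[:,1],P[1]+s*p[:,0]+c*p[:,1],p[:,2]]
def ball(q,r=.08):
    a=q-0.44; return np.array([-.064,.095+r*np.sin(a),.075+r*np.cos(a)])  # x offset of ball assumed
E
cat > fit.py <<'E'
from h import *
L=.068;t=.129
pts={"plug":(.048,.030,.141),"two":(-.0239,.0416,.1315),"one":(-.0239,-.0416,.1315),"BL":(L,L,t),"BR":(L,-L,t),"FR":(-L,-L,t),"FL":(-L,L,t)}
obs={"top":{"plug":(315,122),"two":(243,317),"one":(481,357),"FR":(525,490),"BL":(220,60),"ball":(147,403)},
"side":{"plug":(160,162),"two":(262,283),"one":(419,176),"BL":(58,205),"BR":(310,50),"FR":(550,205),"ball":(288,335)}}
off={"top":(200,120),"side":(190,155)}
cam={c:camera(c) for c in obs}
def res(v,full=False):
    out=[];names=[]
    for c in obs:
        for k,px in obs[c].items():
            p=ball(v[3])+np.array([v[4],0,0]) if k=="ball" else pts[k]
            u=proj(cam[c],s2w(v,p))[0]; m=np.array(px)/7+off[c]-.45
            out+=list(u-m); names.append((c,k,(u-m).round(2)))
    return names if full else np.r_[out,v[4]/.01]
r=least_squares(res,[.5,0,-.16,0.05,0],loss="soft_l1")
print(r.x); 
for n in res(r.x,True): print(n)
for q in (0,.88): print(q,s2w(r.x,ball(r.x[3] if q==0 else .88)+[r.x[4],0,0]))
E
python3 fit.py
```

```text
[ 0.63854878  0.02421459 -0.2029079   0.06473523  0.00120967]
('top', 'plug', array([-0.39, -0.73]))
('top', 'two', array([-0.1, -0.1]))
('top', 'one', array([-0.45,  0.23]))
('top', 'FR', array([0.77, 1.03]))
('top', 'BL', array([-0.2 , -0.88]))
('top', 'ball', array([0.03, 0.14]))
('side', 'plug', array([ 0.17, -0.21]))
('side', 'two', array([0.49, 0.06]))
('side', 'one', array([0.35, 0.23]))
('side', 'BL', array([-0.27,  0.12]))
('side', 'BR', array([-0.04, -0.3 ]))
('side', 'FR', array([-0.07, -0.25]))
('side', 'ball', array([-0.11, -0.06]))
0 [[0.59028204 0.10119907 0.14943285]]
0.88 [[0.60305764 0.16329514 0.14738013]]
```

```bash
cat >> h.py <<'E'
P=np.array([0.63854878,0.02421459,-0.2029079])
def st():
    o=get_obs(); q=o["eef_rot"]; return o,np.array(o["eef_pos"]),R.from_quat([q[1],q[2],q[3],q[0]])
def go(sp,knob=0.0):
    """sp stand coords of TCP; knob = yaw of knob; tool x=-knob x"""
    o,p,r=st(); w=s2w(P,sp)[0]; y=P[2]+np.pi+knob
    X=np.array([np.cos(y),np.sin(y),0]);Z=np.array([0,0,-1.]);Y=np.cross(Z,X)
    rt=R.from_matrix(np.c_[X,Y,Z])
    print("t",round(o["time_s"],2),"pos",p.round(4),"target",w.round(4),"F",np.round(o["wrist_force"],1),"T",np.round(o["torque"],2),"open",round(o["opening"],3),"q6",round(o["q"][5],2))
    c,s=np.cos(P[2]),np.sin(P[2]); d=p-np.r_[P[:2],0]
    print("stand pos",np.round([c*d[0]+s*d[1],-s*d[0]+c*d[1],p[2]],4),"knobyaw",round(((np.arctan2(*r.as_matrix()[[1,0],0])-P[2]-np.pi+np.pi)%(2*np.pi))-np.pi,4))
    print("shift units",(r.inv().apply(w-p)/.2).round(4),"turn units",((r.inv()*rt).as_rotvec()/(np.pi/3)).round(4))
E
python3 -c "
from h import *
go((-.063,.030,.22))"
```

```text
t 1.6 pos [ 0.1665 -0.5504  0.2313] target [0.5829 0.0663 0.22  ] F [-0.1  0.2 -0.7] T [-0.04  0.01 -0.02] open 0.998 q6 -0.21
stand pos [-0.3465 -0.6579  0.2313] knobyaw -2.6449
shift units [ 2.8855 -2.3484  0.0564] turn units [-0.      0.     -2.5257]
```

>>> {"api": "arm_command", "payload": {
  "motion": ".14 -.11 0 0 0 0 0;.14 -.11 0 0 0 0 0;.14 -.11 0 0 0 0 0;.14 -.11 0 0 0 0 0;.14 -.11 0 0 0 0 0;.14 -.11 0 0 0 0 0;.14 -.11 0 0 0 0 0;.14 -.11 0 0 0 0 0;.14 -.11 0 0 0 0 0;.14 -.11 0 0 0 0 0"
}}

```text
time_s: 2.43
eef_pos: [0.3748, -0.2535, 0.2308]
eef_rot: [0.003, 0.99, 0.14, 0.0]
wrist_force: [1.3, -0.8, 0.3]
opening: 0.0
```

>>> {"api": "arm_command", "payload": {
  "motion": "0 0 0 0 0 -.118 0;0 0 0 0 0 -.118 0;0 0 0 0 0 -.118 0;0 0 0 0 0 -.118 0;0 0 0 0 0 -.118 0;0 0 0 0 0 -.118 0;0 0 0 0 0 -.118 0;0 0 0 0 0 -.118 0;0 0 0 0 0 -.118 0;0 0 0 0 0 -.118 0"
}}

```text
time_s: 3.27
eef_pos: [0.38, -0.2443, 0.2323]
eef_rot: [0.004, 0.72, 0.694, -0.0]
wrist_force: [-0.3, -0.2, 0.2]
opening: 0.001
```

>>> {"api": "arm_command", "payload": {
  "motion": "0 0 0 0 0 -.118 0;0 0 0 0 0 -.118 0;0 0 0 0 0 -.118 0;0 0 0 0 0 -.118 0;0 0 0 0 0 -.118 0;0 0 0 0 0 -.118 0;0 0 0 0 0 -.118 0;0 0 0 0 0 -.118 0;0 0 0 0 0 -.118 0;0 0 0 0 0 -.118 0"
}}

```text
time_s: 4.1
eef_pos: [0.3802, -0.2444, 0.2335]
eef_rot: [0.004, 0.178, 0.984, -0.003]
wrist_force: [-0.6, -0.9, 0.1]
opening: 0.001
```

```bash
python3 -c "
from h import *
go((-.063,.030,.22))"
```

```text
t 4.1 pos [ 0.3802 -0.2444  0.2335] target [0.5829 0.0663 0.22  ] F [-0.6 -0.9  0.1] T [ 0.04 -0.04  0.  ] open 0.001 q6 -2.05
stand pos [-0.1989 -0.3152  0.2335] knobyaw -0.1544
shift units [-0.4055  1.8103  0.0628] turn units [-0.0051  0.0081 -0.1475]
```

>>> {"api": "arm_command", "payload": {
  "motion": "0 0 0 0 0 -.07 0;0 0 0 0 0 -.07 0;-.06 .18 .006 0 0 0 0;-.06 .18 .006 0 0 0 0;-.06 .18 .006 0 0 0 0;-.06 .18 .006 0 0 0 0;-.06 .18 .006 0 0 0 0;-.06 .18 .006 0 0 0 0;-.06 .18 .006 0 0 0 0;-.06 .18 .006 0 0 0 0"
}}

```text
time_s: 4.93
eef_pos: [0.5361, 0.0211, 0.2246]
eef_rot: [0.007, 0.105, 0.994, -0.006]
wrist_force: [0.7, 0.3, 0.4]
opening: 0.002
```

```bash
python3 -c "
from h import *
go((-.063,.030,.22))"
```

```text
t 4.93 pos [0.5361 0.0211 0.2246] target [0.5829 0.0663 0.22  ] F [0.7 0.3 0.4] T [-0.02 -0.01 -0.01] open 0.002 q6 -1.53
stand pos [-0.0998 -0.0237  0.2246] knobyaw -0.0077
shift units [-0.1814  0.2701  0.0225] turn units [-0.011   0.014  -0.0074]
```

>>> {"api": "arm_command", "payload": {
  "motion": "-.06 .09 .01 -.004 .005 -.003 0;-.06 .09 .01 -.004 .005 -.003 0;-.05 .08 .01 0 0 0 0;0 0 0 0 0 0 0"
}}

```text
time_s: 5.27
eef_pos: [0.5839, 0.0756, 0.2182]
eef_rot: [0.003, 0.098, 0.995, -0.0]
wrist_force: [-0.7, 0.3, 0.9]
opening: -0.003
```

```bash
python3 -c "
from h import *
go((-.063,.030,.138))"
```

```text
t 5.27 pos [0.5839 0.0756 0.2182] target [0.5829 0.0663 0.138 ] F [-0.7  0.3  0.9] T [0.03 0.06 0.  ] open -0.003 q6 -1.45
stand pos [-0.0639  0.0394  0.2182] knobyaw 0.0076
shift units [-0.0021 -0.0467  0.4009] turn units [-0.0003  0.005   0.0073]
```

>>> {"api": "arm_command", "payload": {
  "motion": "0 -.05 .06 0 .005 .007 0;0 0 .1 0 0 0 0;0 0 .1 0 0 0 0;0 0 .08 0 0 0 0;0 0 0.03 0 0 0 0;0 0 0 0 0 0 0"
}}

```text
time_s: 5.77
eef_pos: [0.5796, 0.0604, 0.1389]
eef_rot: [-0.001, 0.102, 0.995, -0.001]
wrist_force: [-0.7, 0.2, 0.3]
opening: -0.003
```

```bash
python3 -c "
from h import *
go((-.063,.030,.138))
d=camera('side');cv2.imwrite('pics/s1.png',cv2.resize(d['img'][100:260,160:320,::-1],None,fx=3.7,fy=3.7,interpolation=2))"
```

```text
t 5.77 pos [0.5796 0.0604 0.1389] target [0.5829 0.0663 0.138 ] F [-0.7  0.2  0.3] T [-0.03  0.01 -0.08] open -0.003 q6 -1.46
stand pos [-0.0651  0.0235  0.1389] knobyaw -0.0017
shift units [-0.0103  0.0325  0.0043] turn units [-0.0026 -0.0015 -0.0016]
```

View pics/s1.png

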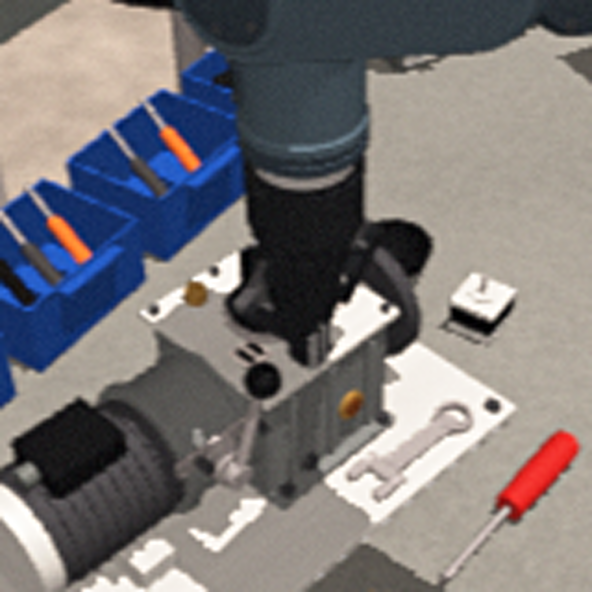

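The fingers (crop ~(315,340)) stand clear beside the ball (262,378), above the lid. Pushing now.

>>> {"api": "arm_command", "payload": {
  "motion": "0 .05 0 0 0 0 0;0 .05 0 0 0 0 0;0 .05 0 0 0 0 0;0 .05 0 0 0 0 0;0 .05 0 0 0 0 0;0 .05 0 0 0 0 0"
}}

```text
time_s: 6.32
eef_pos: [0.5958, 0.1182, 0.1466]
eef_rot: [0.003, 0.104, 0.995, -0.004]
wrist_force: [-0.7, -2.5, -1.2]
opening: 0.0
```

```bash
python3 -c "
from h import *
go((-.065,.1,.138))"
```

```text
t 6.32 pos [0.5958 0.1182 0.1466] target [0.595  0.1353 0.138 ] F [-0.7 -2.5 -1.2] T [-0.52  0.2  -0.03] open 0.0 q6 -1.35
stand pos [-0.0608  0.0835  0.1466] knobyaw -0.006
shift units [0.0218 0.0829 0.0423] turn units [-0.0073  0.0074 -0.0057]
```

>>> {"api": "arm_command", "payload": {
  "motion": ".02 .02 .03 -.007 .007 0 0;0 .02 .03 0 0 0 0;0 .03 .01 0 0 0 0;0 .015 .01 0 0 0 0"
}}

```text
time_s: 6.65
eef_pos: [0.5977, 0.1382, 0.1321]
eef_rot: [0.003, 0.103, 0.995, -0.001]
wrist_force: [-6.5, -20.6, 14.6]
opening: -0.001
```

```bash
python3 -c "
from h import *
go((-.065,.102,.134))"
```

```text
t 6.65 pos [0.5977 0.1382 0.1321] target [0.5954 0.1372 0.134 ] F [ -6.5 -20.6  14.6] T [-2.92  0.87  0.03] open -0.001 q6 -1.33
stand pos [-0.063   0.1034  0.1321] knobyaw -0.0025
shift units [ 0.0101 -0.0069 -0.0094] turn units [-0.0019  0.0059 -0.0024]
```

>>> {"api": "arm_command", "payload": {
  "motion": "0 -.03 0 0 0 0 0;0 -.03 -.1 0 0 0 0;0 -.03 -.15 0 0 0 0;0 -.05 -.15 0 0 0 0.5;0.1 -.1 -.1 0 0 0 .75;0.1 -.1 0 0 0 0 .75;0 0 0 0 0 0 .75"
}}

```text
time_s: 7.23
eef_pos: [0.5403, 0.0823, 0.2287]
eef_rot: [-0.003, 0.101, 0.995, 0.001]
wrist_force: [1.2, -0.2, -1.0]
opening: 0.566
```

```bash
python3 -c "
from h import *
go((0,0,.215))
for c in ('side','top'):
  d=camera(c);cv2.imwrite(f'pics/{c}2.png',cv2.resize(d['img'][110:260,140:320,::-1],None,fx=4,fy=4,interpolation=2))
  for n in('clutch_lever','knob_grip'): print(c,n,[(np.round(r['box']),r['conf']) for r in search_frame(c,n)[:2]])
  print(proj(d,s2w(P,ball(.88))), proj(d,s2w(P,(0,0,.176))))
"
```

```text
t 7.23 pos [0.5403 0.0823 0.2287] target [0.6385 0.0242 0.215 ] F [ 1.2 -0.2 -1. ] T [ 0.03 -0.03 -0.02] open 0.566 q6 -1.44
stand pos [-0.108   0.0371  0.2287] knobyaw -0.0001
shift units [-0.5403 -0.1853  0.0654] turn units [ 0.001  -0.0056 -0.0001]
side clutch_lever [(array([222., 171., 240., 192.]), 0.63), (array([206., 212., 227., 230.]), 0.61)]
side knob_grip [(array([220., 168., 241., 186.]), 0.58)]
[[211.83594827 216.50816525]] [[232.13639613 170.67302807]]
top clutch_lever []
top knob_grip [(array([255., 147., 266., 170.]), 0.56)]
[[194.4765809  173.17531654]] [[252.45256817 154.0429476 ]]
```

View pics/side2.png

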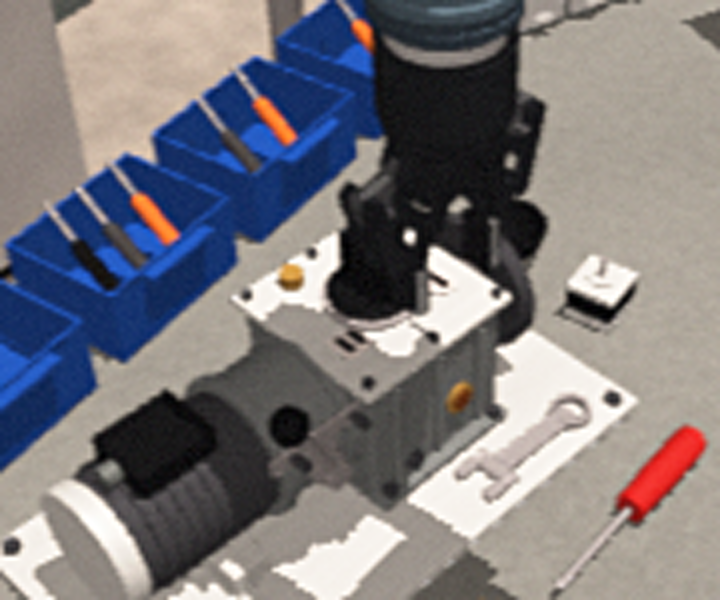

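View pics/top2.png

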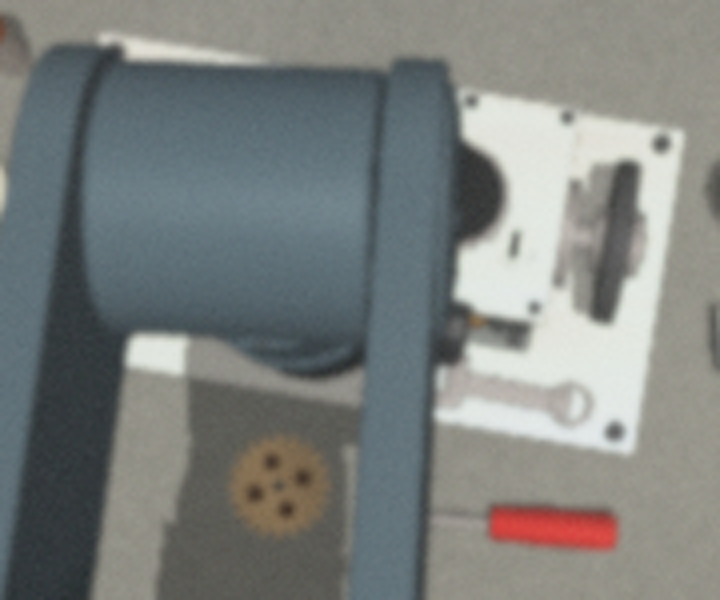

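>>> {"api": "arm_command", "payload": {
  "motion": "-.1 -.035 .01 0 0 0 .5;-.1 -.035 .01 0 0 0 .5;-.1 -.035 .01 0 0 0 .5;-.1 -.035 .01 0 0 0 .5;-.05 -.015 0 0 0 -.02 .5;0 0 0 0 0 0 .5"
}}

```text
time_s: 8.03
eef_pos: [0.6295, 0.0381, 0.2132]
eef_rot: [-0.006, 0.087, 0.996, 0.002]
wrist_force: [-0.3, -0.2, -0.1]
opening: 0.504
```

```bash
python3 -c "
from h import *
go((0,0,.146),.03)
d=camera('side');cv2.imwrite('pics/s3.png',cv2.resize(d['img'][110:260,140:320,::-1],None,fx=4,fy=4,interpolation=2))
"
```

```text
t 8.03 pos [0.6295 0.0381 0.2132] target [0.6385 0.0242 0.146 ] F [-0.3 -0.2 -0.1] T [-0.05 -0.03 -0.01] open 0.504 q6 -1.53
stand pos [-0.0116  0.0118  0.2132] knobyaw 0.0286
shift units [-0.0604 -0.0614  0.3353] turn units [ 0.0028 -0.0116 -0.0013]
```

View pics/s3.png

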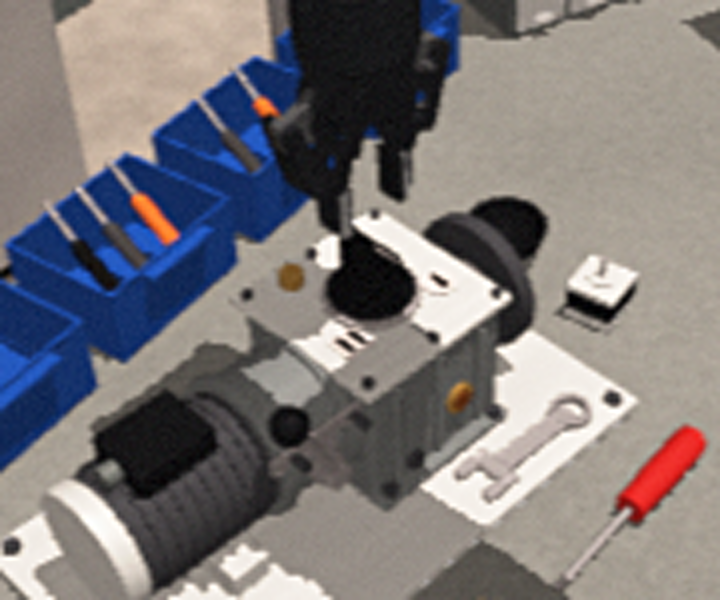

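The ball stays at (290,426), the end-stop position. The open gripper hangs over the knob. Centring it.

>>> {"api": "arm_command", "payload": {
  "motion": "-.05 -.05 0 .003 -.011 0 .5;0 0 0 0 0 0 .5;0 0 0 0 0 0 .5"
}}

```text
time_s: 8.33
eef_pos: [0.6361, 0.0278, 0.211]
eef_rot: [-0.002, 0.087, 0.996, 0.0]
wrist_force: [-0.2, -0.6, -0.0]
opening: 0.502
```

```bash
python3 -c "
from h import *
go((0,0,.146),.03)
"
```

```text
t 8.33 pos [0.6361 0.0278 0.211 ] target [0.6385 0.0242 0.146 ] F [-0.2 -0.6 -0. ] T [-0.    0.01  0.04] open 0.502 q6 -1.54
stand pos [-0.0031  0.0031  0.211 ] knobyaw 0.0284
shift units [-0.0165 -0.0157  0.3247] turn units [-0.0001 -0.0039 -0.0016]
```

>>> {"api": "arm_command", "payload": {
  "motion": "-.02 -.02 .05 0 -.003 0 .5;0 0 .08 0 0 0 .5;0 0 .08 0 0 0 .5;0 0 .06 0 0 0 .5;0 0 0.01 0 0 0 .5;0 0 0 0 0 0 .5"
}}

```text
time_s: 8.83
eef_pos: [0.6389, 0.0234, 0.1523]
eef_rot: [0.001, 0.087, 0.996, -0.0]
wrist_force: [0.5, -0.4, 0.5]
opening: 0.5
```

```bash
python3 -c "
from h import *
go((0,0,.146),.03)
"
```

```text
t 8.83 pos [0.6389 0.0234 0.1523] target [0.6385 0.0242 0.146 ] F [ 0.5 -0.4  0.5] T [-0.   -0.04  0.02] open 0.5 q6 -1.55
stand pos [ 0.0005 -0.0007  0.1523] knobyaw 0.029
shift units [0.0025 0.0036 0.0317] turn units [-0.      0.0022 -0.001 ]
```

>>> {"api": "arm_command", "payload": {
  "motion": "0 .004 .035 0 .002 0 .5;0 0 0 0 0 0 .35;0 0 0 0 0 0 .25;0 0 0 0 0 0 .2;0 0 0 0 0 0 .15;0 0 0 0 0 0 .1;0 0 0 0 0 0 0;0 0 0 0 0 0 0;0 0 0 0 0 0 0;0 0 0 0 0 0 0"
}}

```text
time_s: 9.67
eef_pos: [0.6398, 0.0244, 0.1464]
eef_rot: [0.001, 0.087, 0.996, -0.0]
wrist_force: [-0.4, -0.6, -2.3]
opening: 0.155
```

```bash
python3 -c "
from h import *
go((0,0,.154),-.84)
"
```

```text
t 9.67 pos [0.6398 0.0244 0.1464] target [0.6385 0.0242 0.154 ] F [-0.4 -0.6 -2.3] T [-0.03  0.02 -0.01] open 0.155 q6 -1.54
stand pos [0.0011 0.0004 0.1464] knobyaw 0.0292
shift units [ 0.0057 -0.0018 -0.0381] turn units [0.001  0.0019 0.83  ]
```

>>> {"api": "arm_command", "payload": {
  "motion": "0 0 -.015 0 0 0 0;0 0 -.015 0 0 0 0;0 0 -.01 0 0 0 0;0 0 0 0 0 0 0"
}}

```text
time_s: 10.0
eef_pos: [0.6396, 0.0243, 0.1513]
eef_rot: [0.001, 0.087, 0.996, 0.0]
wrist_force: [5.9, -0.3, -10.9]
opening: 0.154
```

```bash
python3 -c "
from h import *
go((0,0,.154),-.84)
"
```

```text
t 10.0 pos [0.6396 0.0243 0.1513] target [0.6385 0.0242 0.154 ] F [  5.9  -0.3 -10.9] T [-0.05 -0.92 -0.01] open 0.154 q6 -1.54
stand pos [0.001  0.0003 0.1513] knobyaw 0.0288
shift units [ 0.0053 -0.0015 -0.0136] turn units [0.001  0.001  0.8297]
```

>>> {"api": "arm_command", "payload": {
  "motion": "0 0 -.02 0 0 0 0;0 0 -.015 0 0 0 0"
}}

```text
time_s: 10.17
eef_pos: [0.6396, 0.0244, 0.1564]
eef_rot: [0.0, 0.087, 0.996, 0.0]
wrist_force: [6.0, -0.4, -12.7]
opening: 0.159
```

```bash
python3 -c "
from h import *
go((0,0,.154),-.84)
"
```

```text
t 10.17 pos [0.6396 0.0244 0.1564] target [0.6385 0.0242 0.154 ] F [  6.   -0.4 -12.7] T [-0.06 -1.03  0.06] open 0.159 q6 -1.54
stand pos [0.001  0.0003 0.1564] knobyaw 0.0286
shift units [ 0.0051 -0.0016  0.0121] turn units [1.000e-03 4.000e-04 8.295e-01]
```

>>> {"api": "arm_command", "payload": {
  "motion": "0 0 0.004 0 0 .05 0;0 0 -.002 0 0 .08 0;0 0 -.002 0 0 .08 0;0 0 -.002 0 0 .08 0"
}}

```text
time_s: 10.5
eef_pos: [0.6396, 0.0242, 0.1539]
eef_rot: [0.0, 0.242, 0.97, 0.0]
wrist_force: [5.0, 0.0, -13.1]
opening: 0.154
```

```bash
python3 -c "
from h import *
go((0.001,0,.1545),-.84)
"
```

```text
t 10.5 pos [0.6396 0.0242 0.1539] target [0.6395 0.024  0.1545] F [  5.    0.  -13.1] T [-0.09 -0.98 -0.  ] open 0.154 q6 -1.23
stand pos [0.001  0.0002 0.1539] knobyaw -0.2854
shift units [-0.0002 -0.0011 -0.003 ] turn units [ 7.000e-04 -3.000e-04  5.296e-01]
```

>>> {"api": "arm_command", "payload": {
  "motion": "0 0 -.006 0 0 .08 0;0 0 -.006 0 0 .08 0;0 0 -.006 0 0 .08 0;0 0 -.006 0 0 .08 0"
}}

```text
time_s: 10.83
eef_pos: [0.6395, 0.0241, 0.1554]
eef_rot: [-0.001, 0.408, 0.913, 0.0]
wrist_force: [6.1, 0.1, -12.5]
opening: 0.151
```

```bash
python3 -c "
from h import *
go((0.001,0,.1545),-.82)
"
```

```text
t 10.83 pos [0.6395 0.0241 0.1554] target [0.6395 0.024  0.1545] F [  6.1   0.1 -12.5] T [-0.15 -1.05  0.  ] open 0.151 q6 -0.88
stand pos [1.000e-03 1.000e-04 1.554e-01] knobyaw -0.6379
shift units [-0.0004 -0.0003  0.0045] turn units [ 1.000e-04 -1.200e-03  1.739e-01]
```

>>> {"api": "arm_command", "payload": {
  "motion": "0 0 -.003 0 0 .08 0;0 0 -.003 0 0 .08 0;0 0 0 0 0 0.03 0;0 0 .01 0 0 0 0;0 0 .005 0 0 0 0"
}}

```text
time_s: 11.25
eef_pos: [0.6395, 0.0241, 0.1502]
eef_rot: [-0.001, 0.503, 0.864, 0.0]
wrist_force: [4.8, -0.6, -9.8]
opening: 0.15
```

```bash
python3 -c "
from h import *
go((0.001,0,.152),-.86)
"
```

```text
t 11.25 pos [0.6395 0.0241 0.1502] target [0.6395 0.024  0.152 ] F [ 4.8 -0.6 -9.8] T [-0.09 -0.99 -0.02] open 0.15 q6 -0.67
stand pos [0.0009 0.     0.1502] knobyaw -0.8511
shift units [-0.0003  0.0001 -0.0092] turn units [-0.0005 -0.0017  0.0085]
```

>>> {"api": "arm_command", "payload": {
  "motion": "0 0 .005 0 0 0 0;0 0 .003 0 0 0 0"
}}

```text
time_s: 11.42
eef_pos: [0.6395, 0.024, 0.1476]
eef_rot: [-0.001, 0.502, 0.865, 0.0]
wrist_force: [5.4, -0.6, -10.2]
opening: 0.151
```

```bash
python3 -c "
from h import *
go((0.001,0,.1464),-.86)
"
```

```text
t 11.42 pos [0.6395 0.024  0.1476] target [0.6395 0.024  0.1464] F [  5.4  -0.6 -10.2] T [-0.08 -0.9  -0.02] open 0.151 q6 -0.67
stand pos [0.001  0.     0.1476] knobyaw -0.8493
shift units [-0.0002  0.      0.0059] turn units [-0.0006 -0.0019  0.0102]
```

>>> {"api": "arm_command", "payload": {
  "motion": "0 0 .004 0 0 0 0;0 0 .002 0 0 0 0;0 0 .002 0 0 0 0;0 0 0 0 0 0 0"
}}

```text
time_s: 11.75
eef_pos: [0.6395, 0.024, 0.1465]
eef_rot: [-0.001, 0.501, 0.865, 0.0]
wrist_force: [4.1, 0.2, -9.9]
opening: 0.151
```

```bash
python3 -c "
from h import *
go((0.001,0,.1464),-.86)
"
```

```text
t 11.75 pos [0.6395 0.024  0.1465] target [0.6395 0.024  0.1464] F [ 4.1  0.2 -9.9] T [-0.07 -0.77 -0.02] open 0.151 q6 -0.67
stand pos [0.001  0.     0.1465] knobyaw -0.8477
shift units [-0.0002  0.      0.0007] turn units [-0.0007 -0.0018  0.0118]
```

>>> {"api": "arm_command", "payload": {
  "motion": "0 0 .004 0 0 0 0;0 0 .004 0 0 0 0;0 0 .003 0 0 0 0"
}}

```text
time_s: 12.0
eef_pos: [0.6396, 0.024, 0.1464]
eef_rot: [-0.001, 0.501, 0.865, 0.0]
wrist_force: [0.7, -0.4, -3.3]
opening: 0.156
```

```bash
python3 -c "
from h import *
go((0.001,0,.1464),-.86)
"
```

```text
t 12.0 pos [0.6396 0.024  0.1464] target [0.6395 0.024  0.1464] F [ 0.7 -0.4 -3.3] T [-0.05 -0.12 -0.03] open 0.156 q6 -0.67
stand pos [0.001  0.     0.1464] knobyaw -0.8472
shift units [-0.     -0.0003  0.0001] turn units [-0.0004 -0.0013  0.0122]
```

>>> {"api": "arm_command", "payload": {
  "motion": "0 0 .002 0 0 0 0;0 0 0 0 0 0 .2;0 0 0 0 0 0 .3;0 0 0 0 0 0 .45;0 0 0 0 0 0 .45;0 0 0 0 0 0 .45"
}}

```text
time_s: 12.5
eef_pos: [0.6406, 0.024, 0.1495]
eef_rot: [0.001, 0.501, 0.865, 0.001]
wrist_force: [0.8, -0.0, 0.1]
opening: 0.449
```

>>> {"api": "arm_command", "payload": {
  "motion": "0 0 -.03 0 0 0 .45;0 0 -.08 0 0 0 .45;0 0 -.15 0 0 0 .45;0 0 -.15 0 0 0 .45;0 0 -.15 0 0 0 .45;0 0 -.15 0 0 0 .45;0 0 0 0 0 0 .45"
}}

```text
time_s: 13.08
eef_pos: [0.6386, 0.0241, 0.2978]
eef_rot: [-0.002, 0.501, 0.865, -0.0]
wrist_force: [1.0, -0.7, 0.8]
opening: 0.452
```

```bash
python3 -c "
from h import *
go((-.3,-.2,.26),-.86)
"
```

```text
t 13.08 pos [0.6386 0.0241 0.2978] target [ 0.3044 -0.1112  0.26  ] F [ 1.  -0.7  0.8] T [ 0.03 -0.06  0.02] open 0.452 q6 -0.67
stand pos [ 1.000e-04 -1.000e-04  2.978e-01] knobyaw -0.8468
shift units [ 0.2444 -1.7859  0.1934] turn units [-0.002  -0.0024  0.0126]
```

>>> {"api": "arm_command", "payload": {
  "motion": ".03 -.18 0 0 0 0 .45;.03 -.18 0 0 0 0 .45;.03 -.18 0 0 0 0 .45;.03 -.18 0 0 0 0 .45;.03 -.18 0 0 0 0 .45;.03 -.18 0 0 0 0 .45;.03 -.18 0 0 0 0 .45;.03 -.18 0 0 0 0 .45;.03 -.18 0 0 0 0 .45;0 0 0 0 0 0 .45"
}}

```text
time_s: 13.92
eef_pos: [0.3212, -0.0934, 0.2996]
eef_rot: [0.004, 0.499, 0.867, -0.001]
wrist_force: [0.7, -1.4, -1.0]
opening: 0.454
```

```bash
python3 -c "
from h import *
go((-.3,-.2,.26),-.86)
for c,(x,y) in (('side',(190,155)),('top',(180,110))):
  d=camera(c);cv2.imwrite(f'pics/{c}5.png',cv2.resize(d['img'][y:y+90,x:x+120,::-1],None,fx=6.5,fy=6.5,interpolation=2)); cv2.imwrite(f'pics/{c}5f.png',d['img'][:,:,::-1])
  for n,p in(('axis top',(0,0,.176)),('ballout',ball(.88)),('tip-.85',(-.029*np.cos(.85),.029*np.sin(.85),.176))): print(c,n,((proj(d,s2w(P,p))[0]-[x,y]+.5)*6.5).round(0))
"
```

```text
t 13.92 pos [ 0.3212 -0.0934  0.2996] target [ 0.3044 -0.1112  0.26  ] F [ 0.7 -1.4 -1. ] T [ 0.01  0.03 -0.04] open 0.454 q6 -1.17
stand pos [-0.2871 -0.1792  0.2996] knobyaw -0.8423
shift units [-0.0333 -0.1179  0.1982] turn units [0.0023 0.0067 0.0169]
side axis top [277. 105.]
side ballout [145. 403.]
side tip-.85 [270. 153.]
top axis top [474. 290.]
top ballout [ 97. 414.]
top tip-.85 [404. 331.]
```

View pics/side5.png

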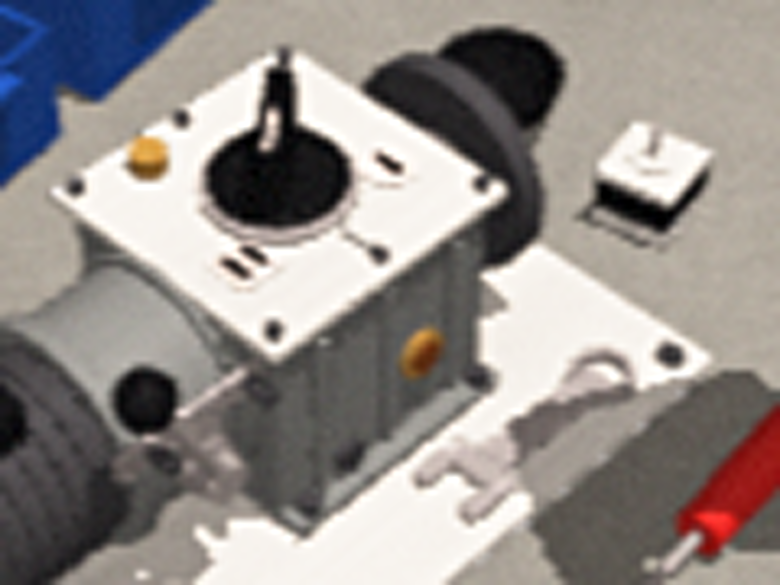

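View pics/top5.png

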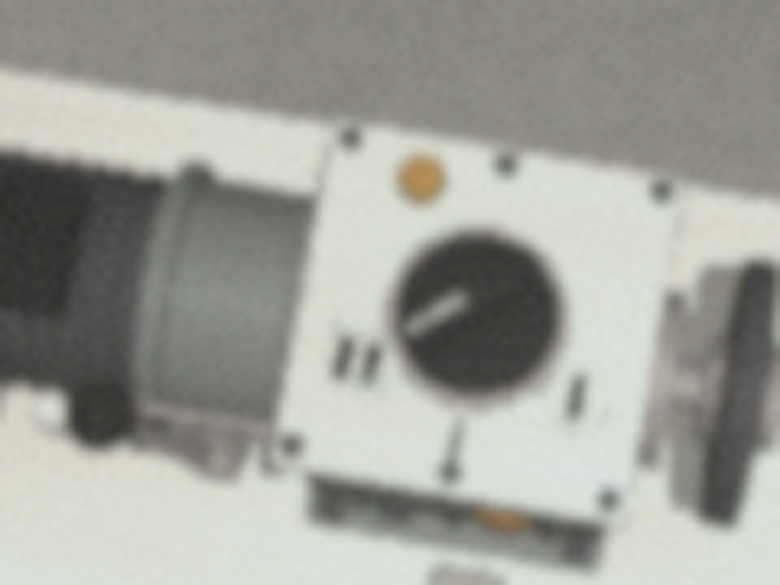

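View pics/top5f.png

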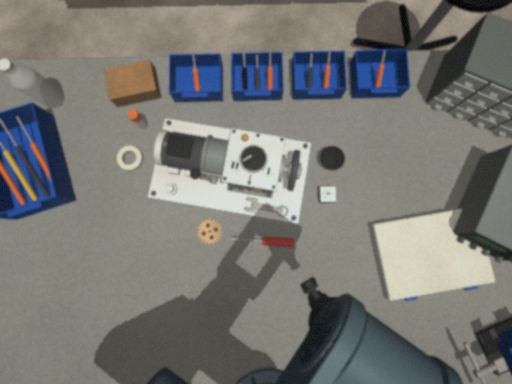

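```bash
python3 -c "
from bench import *
print(hand_in())"
```

```text
the job is handed in; nothing more can be done
None
```

The gearbox is in high gear with the clutch thrown out. I handed the job in at about 14 s of the 54 s allowed.

- **Clutch lever:** I pushed it over to its end stop towards the motor, where the force rose to about 20 N. After that the ball showed within 1 px of its predicted "out" position in both cameras, and it was still there in the last pictures.
- **Selector knob:** I gripped it, lifted it about 9–10 mm and turned it towards the two-bar tag on the motor side. It dropped at about -0.85 rad, 0.2 rad short of the tag and close to the limit of how far a slot can be off.
- **Fully home:** The gripper was at the same height (0.1464 m) after the drop as when it first gripped the knob. It then went no lower, and the spring load on it fell from 10 N to 3 N. The knob's disc also sits at the same picture height as at the start.
- **Final state:** I released the knob and drew the arm well clear. The things I could check in the last pictures had not moved.
- **Disagreement:** The knob angle read from the white line in the picture was about -0.89 rad, against -0.85 from the tool. That is within the accuracy of the picture reading.

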